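# Unlock and index the radio battery carousel

## Task

First pull the red locking key up out of its snug slot at the edge of the battery carousel and set it down in the blue tray. Then turn the carousel (there is a black bar handle on its hub) one notch towards the green-capped charging post, so that the orange battery pack stands clicked in at that post. Let go, and leave the other things on the desk where they are.

Things in the scene. Friction and masses are not known exactly. Their poses are not given: they have to be found in the camera images.
- carousel: fixed grey round base (radius 175, 12 high) of the carousel; origin: centre of its underside, on the rotor's axis. Its +x points to the dark steel lock block (top 45 above the desk) that holds the red key at radius 140; the aluminium fork on the rotor's rim (lugs up to 62 high, 2.5 clear of the key's sides) is locked by the key. Two capped posts stand at radius 150, 60 degrees either side of -x
- rotor (a joint): angle of the white turntable (radius 118, six battery packs 60 degrees apart), rad, + is counter-clockwise from above. Notches at -1.047, 0 (start), +1.047: about 0.25 N m to leave one, past half-way it snaps into the next. Stops at +-1.25. The orange pack faces the carousel's -x at 0, the post on the carousel's -y side at +1.047, the post on its +y side at -1.047. Locked while the key is in
- handle (a point): centre of the black bar handle on top of the rotor's hub, on the turning axis, 150 above the desk; the bar is 80 long along this point's x, 36 wide along its y (to pinch) and 42 high (129 to 171 above the desk), and turns with the rotor
- orange_pack (a point): middle of the outer face of the orange battery pack on the rotor (the other five are black), 101 from the axis, 64 above the desk; pack 50 wide, 26 thick, rising to 97 above the desk
- charge_post_mid (a point): green-capped charging post, fixed, round, 36 diameter (cap 40), top 139 above the desk; this point is on its axis, 72 above the desk. It may stand on either side of the carousel
- spare_post_mid (a point): white-capped post, the same shape, fixed, on the other side; not wanted
- key_center (a point): centre of the red key, an upright bar 18 (its x) by 30 (its y, tangential) by 125 (z, to its top), about 150 g, white band near the top. At the start its foot is 20 and its top 145 above the desk. Its lower 25 are in the slot, pinched by a sprung rubber jaw: 4 to 12 N upwards frees it; raised 45 it clears slot and fork. Pinch across the 30, fingertips over 65 above the desk
- key: the same key; origin at the centre of its foot face, z to its top
- tray: fixed blue open tray, 200 (x) by 160 (y) by 25 high, wall and floor 5; origin: centre of its underside, on the desk. To the left or right of the carousel. The key may stand or lie in it
- logbook: green log book 190 x 140 x 22, origin centre of underside; bystander, to be left where it is
- mug: white mug, 76 across, 90 high, origin centre of underside; bystander, to be left where it is
- handheld: black handheld radio lying flat, body 125 x 58 x 34 and a 110 aerial along its +x, origin under the body; bystander, to be left where it is
- stapler: grey stapler 130 x 34 x 58, origin centre of underside; bystander, to be left where it is
- microphone: black hand microphone lying flat, 85 x 55 x 30, origin centre of underside; bystander, to be left where it is
- battery_box: cardboard box 100 x 140 x 70, origin centre of underside; bystander, to be left where it is
There are look-alikes about, which are no part of the job. What is meant by the key is not turquoise or yellow, and is the smaller of those in its own colour.

How it is judged:
On the way:
1. the red key has been set down and let go in the blue tray, the carousel still in its first notch (x of key_center in the frame of tray between -0.1 and 0.1 m and y of key_center in the frame of tray between -0.08 and 0.08 m and z of key_center in the frame of tray between 0.005 and 0.075 m and linear speed of key below 0.03 m/s and contact force between the fingers and key below 0.2 N and value of joint rotor between -0.3 and 0.3 rad), for 0.2 s.
At the end, for the whole second after the job is handed in: The carousel rests in the notch (within 0.08 rad) that puts the orange pack before the green-capped post (pack face within 70 mm of the post's axis), and the red key rests, released, in the blue tray, standing or lying (x of key_center in the frame of tray between -0.1 and 0.1 m and y of key_center in the frame of tray between -0.08 and 0.08 m and z of key_center in the frame of tray between 0.005 and 0.075 m and linear speed of key below 0.03 m/s and contact force between the fingers and key below 0.2 N and (value of joint rotor between 0.9672 and 1.1272 rad or value of joint rotor between -1.1272 and -0.9672 rad) and horizontal distance between orange_pack and charge_post_mid below 0.07 m and velocity of joint rotor between -0.05 and 0.05 rad/s); the robot touches nothing.
It fails at once if a bystander (log book, mug, handheld radio, stapler, microphone or cardboard box) was moved by more than 30 mm (distance of any of logbook, mug, handheld, stapler, microphone, battery_box from where it was at the start of the episode above 0.03 m).
It also fails if it takes over 58 s, if anything falls off the work surface, if the arm or the gripper's body presses on something with over 40 N, if the wrist force passes 120 N, or if a joint passes its speed limit or range.

## Robot

A 6-joint arm with a two-finger parallel gripper is mounted at the origin on the work surface. World frame = base frame: x ahead of the robot, y to its left, z up, the work surface at z = 0. Lengths are in m, angles in rad, forces in N, time in s.
With the tool pointing down it reaches from about 0.325 to 0.85 m from the base axis. Payload 4.4 kg.
Tool frame: the origin (TCP) lies at the very end of the fingers, on their centre line; the grasp point (between the pads) lies 19 mm behind it (r.pinch_z is the distance from the TCP to the grasp point, in m); z points along the fingers, x is the direction in which the jaws open and shut, and the axes are right-handed (so a half turn about z gives the same grasp; the last joint's range is limited). The gripper opens to 94 mm and grips with 3 to 60 N. Pads are 16 mm wide; open, the fingers measure 119 mm over their backs; the gripper's body (75 mm by 177 mm) begins 78 mm behind the grasp point.
Start: joints at [-1.359, 0.207, 1.542, -0, 1.393, -0.15], TCP at [0.204, -0.538, 0.205] pointing down, gripper open.
Joint ranges: [-2.73, 2.73], [-0.86, 2.22], [0.23, 2.46], [-1.11, 4.25], [0.08, 2.63], [-2.82, 2.82]. Speed limits (rad/s): [2.79, 2.79, 3.14, 3.14, 3.14, 3.14].

## Interface

Orientations are given as a unit quaternion [x, y, z, w].
In Python, from workcell import r gives the robot as it stands.
- The arm moves only by the tool send_rows, never from a script. Its argument "commands" is a list of rows, each a list of 6 numbers: the shift along the tool's x, y, z in m, then the turn, a rotation vector about the tool's x, y, z in rad. In form: [[dx, dy, dz, rx, ry, rz], ...]. A call has 1 to 5 rows; each row shifts and turns the commanded pose from where the row before left it, along the tool's axes as they then stand; what a row does not reach is not made up. A row lasts 1/10 s, in which the tool goes at most 50 mm and 8.59 degrees, less where a joint would pass 70% of its speed; a pose out of reach is approached as far as the arm can. A call is refused whole if a number of a shift passes 0.05 or a number of a turn 0.15, either way. A call with a gripper value outside its range is refused whole. "hand" is the closure in counts, from 0 (fully open) to 255 (shut), set as the call begins (left out, the last holds). The fingers move at their own pace and stop on an object; "force" is the grip in N (left out, the last holds). Time passes only in rows, so rows that do not move let the fingers close. It gives the time, the measured TCP pose, the force and the opening at its end, in the units of the state.
- r.read_state(): the state, without advancing time (a new reading comes with each control period).
- r.camera(name): name is "side" or "top"; returns a dict with "pixels" (400x640x3 uint8, red, green, blue), "fx", "fy", "cx", "cy" (pixels), "xyz" and "rotation" of the camera in the world. Camera axes: x right, y down, z forward; pixel columns grow to the right and rows downward; lengths in m; the calibration is good to about 2 mm. A picture is of the moment at which its call begins. There is no depth.
- r.sign_off(): hands the job in, once; it reports no verdict.
The state is a dict: "clock": time; "qpos": joint angles; "joint_vel": joint speeds; "joint_efforts": joint torques, N m; "eef_pos": TCP position; "ee_rot": TCP orientation; "contact_force": force on the tool from outside, world axes, zero at the start; "moment": the same for the moment, N m; "grip_width": opening from 0.0 (shut) to 1.0 (fully open).
Only numpy, scipy, OpenCV 4.12 (cv2) and the standard library are available. Lean on these libraries where they do the work, as an engineer would, in place of code of your own. Each camera call takes 0.05 s, during which the arm holds its last target.

## Working session

There is one attempt and no reset: what is moved stays moved. The work goes in short steps, Python scripts to look and compute and a tool call to move; the robot and the scene stay as the last step left them, time stands still between calls to the robot, and variables do not carry over. Pictures are saved under pics/ and viewed, and the job is handed in when it is done.

Besides the shell and the picture viewer there is one more tool, called after "Call:" by a JSON object that holds its "api" and its "payload". send_rows: Moves the arm, as the interface text tells. Its arguments: {"type":"object","properties":{"commands":{"type":"array"},"hand":{"type":"number"},"force":{"type":"number"}},"required":["commands"]}

```bash
ls; mkdir -p pics; python3 - <<'E'
from workcell import r
import cv2,numpy as np,pickle
s=r.read_state();print(s)
for n in("top","side"):
    c=r.camera(n);pickle.dump(c,open(f"{n}0.pkl","wb"))
    cv2.imwrite(f"pics/{n}0.png",c["pixels"][:,:,::-1])
    print(n,c["fx"],c["fy"],c["cx"],c["cy"],c["xyz"],c["rotation"])
E
```

```text
pics
{'clock': 0.0, 'qpos': array([-1.35850056e+00,  2.07424097e-01,  1.54291374e+00,  1.38507773e-05,
        1.39349109e+00, -1.50551861e-01]), 'joint_vel': array([-5.98374873e-04, -1.09596671e-03,  2.41061512e-03,  7.55343749e-04,
        6.42150619e-06, -2.56045384e-04]), 'joint_efforts': array([ 9.83963182e-04, -3.70885348e+01, -2.81411272e+01,  6.98964251e-02,
        3.62300500e-02, -1.90562282e-04]), 'eef_pos': array([ 0.20388708, -0.53679445,  0.20430756]), 'ee_rot': array([ 8.23083805e-01, -5.67918832e-01, -8.09999942e-04, -7.70824385e-04]), 'contact_force': array([-0.01303986, -0.40102728,  0.65084668]), 'moment': array([0.048413  , 0.02833032, 0.04506534]), 'grip_width': 0.9979140164582502}
top 507.8811928488364 507.8811928488364 317.7644433585073 209.70100604617846 [3.53156807e-01 5.21160963e-04 1.64485653e+00] [ 0.71046717 -0.70141757  0.04004761 -0.04057069]
side 363.908165958047 363.908165958047 317.18000562651525 195.47753886160393 [-0.00404461  0.58179851  0.76969144] [-0.32281812  0.84067154 -0.40206493  0.16554036]
```

View pics/top0.png

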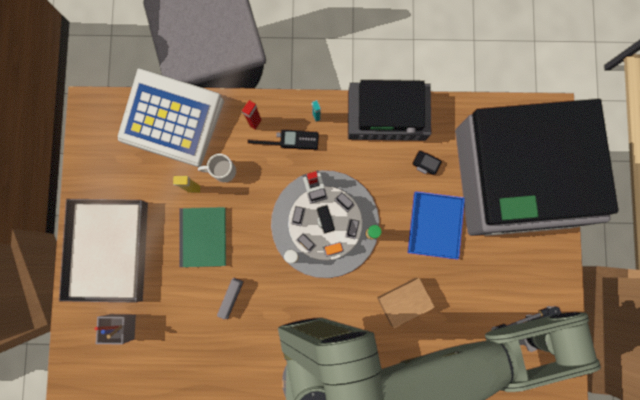

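View pics/side0.png

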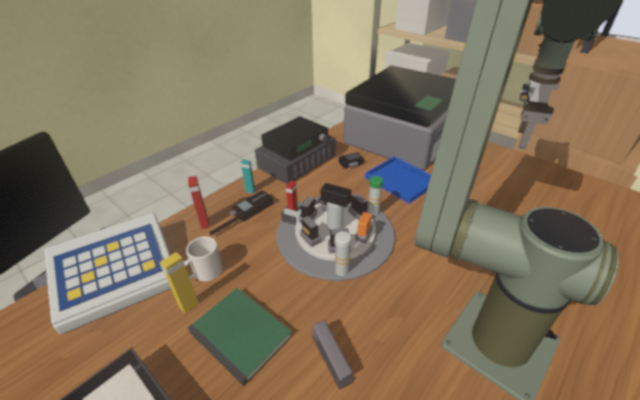

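The top view shows the carousel at (325,223), the tray at (437,225), the green post at (375,232), the white post at (291,257) and the orange pack at (334,249).

Candidates for the key, top view pixels:
- red bar in the carousel lock block, (313,177)
- larger red bar on the desk, (252,114)
- turquoise bar, (316,110)
- yellow bar, (183,183)

I choose the smaller red one at (313,177), which stands in the lock block. I'll check it in a close crop.

```bash
cat > h.py <<'E'
import cv2,numpy as np,pickle
from scipy.spatial.transform import Rotation as R
def ray(c,uv):
    u,v=uv; d=np.array([(u-c["cx"])/c["fx"],(v-c["cy"])/c["fy"],1.])
    return np.array(c["xyz"]),R.from_quat(c["rotation"]).apply(d)
def onz(c,uv,z):
    o,d=ray(c,uv); return o+d*(z-o[2])/d[2]
def proj(c,p):
    q=R.from_quat(c["rotation"]).inv().apply(np.array(p)-c["xyz"]); return np.array([c["fx"]*q[0]/q[2]+c["cx"],c["fy"]*q[1]/q[2]+c["cy"]])
def two(c1,a,c2,b):
    o1,d1=ray(c1,a);o2,d2=ray(c2,b)
    A=np.stack([d1,-d2],1);t=np.linalg.lstsq(A,o2-o1,rcond=None)[0]
    p,q=o1+t[0]*d1,o2+t[1]*d2; return (p+q)/2,np.linalg.norm(p-q)
def blobs(c,lo,hi,minA=15,lo2=None,hi2=None):
    h=cv2.cvtColor(c["pixels"],cv2.COLOR_RGB2HSV); m=cv2.inRange(h,lo,hi)
    if lo2: m|=cv2.inRange(h,lo2,hi2)
    cs,_=cv2.findContours(m,cv2.RETR_EXTERNAL,cv2.CHAIN_APPROX_NONE)
    out=[]
    for k in cs:
        if cv2.contourArea(k)>=minA:
            M=cv2.moments(k); out.append((M["m10"]/M["m00"],M["m01"]/M["m00"],M["m00"],cv2.minAreaRect(k)))
    return out
E
python3 - <<'E'
from h import *
t=pickle.load(open("top0.pkl","rb"));s=pickle.load(open("side0.pkl","rb"))
for n,c in(("top",t),("side",s)):
    print(n)
    for nm,a in dict(red=((0,140,70),(8,255,255),10,(172,140,70),(180,255,255)),orange=((9,200,150),(16,255,255)),green=((50,150,60),(75,255,255)),blue=((108,180,90),(125,255,255))).items():
        for b in blobs(c,*a): print(nm,[np.round(x,1) for x in b[:3]],[np.round(x,1) for x in b[3]])
a=t["pixels"][160:290,260:390];b=s["pixels"][165:285,270:400]
cv2.imwrite("pics/crops.png",np.hstack([cv2.resize(a,(390,390),interpolation=2),cv2.resize(b,(400,390),interpolation=2)])[:,:,::-1])
E
```

```text
top
red [np.float64(102.0), np.float64(327.8), np.float64(22.0)] [array([105.5, 328. ]), array([ 2., 23.]), np.float64(90.0)]
red [np.float64(311.8), np.float64(176.9), np.float64(76.5)] [array([312.4, 177.2]), array([11. ,  9.8]), np.float64(74.1)]
red [np.float64(254.1), np.float64(119.7), np.float64(140.5)] [array([254., 119.]), array([17.9, 13.4]), np.float64(63.4)]
red [np.float64(248.3), np.float64(107.0), np.float64(102.0)] [array([248.3, 107. ]), array([ 8.9, 13.6]), np.float64(33.7)]
green [np.float64(374.2), np.float64(231.0), np.float64(79.0)] [array([374., 231.]), array([9.9, 9.9]), np.float64(45.0)]
blue [np.float64(435.9), np.float64(225.2), np.float64(2776.5)] [array([436. , 225.3]), array([49.1, 59.8]), np.float64(6.7)]
side
red [np.float64(200.3), np.float64(211.0), np.float64(267.5)] [array([200. , 210.1]), array([37.2,  9.1]), np.float64(74.1)]
red [np.float64(291.3), np.float64(200.3), np.float64(119.0)] [array([291.4, 199.8]), array([17. ,  9.6]), np.float64(85.2)]
red [np.float64(290.5), np.float64(184.0), np.float64(38.5)] [array([290.5, 184. ]), array([6., 9.]), np.float64(90.0)]
red [np.float64(192.2), np.float64(181.1), np.float64(45.0)] [array([192.5, 181. ]), array([8., 7.]), np.float64(90.0)]
blue [np.float64(421.3), np.float64(177.4), np.float64(20.5)] [array([420.5, 177.3]), array([14.8, 10.5]), np.float64(38.7)]
```

View pics/crops.png

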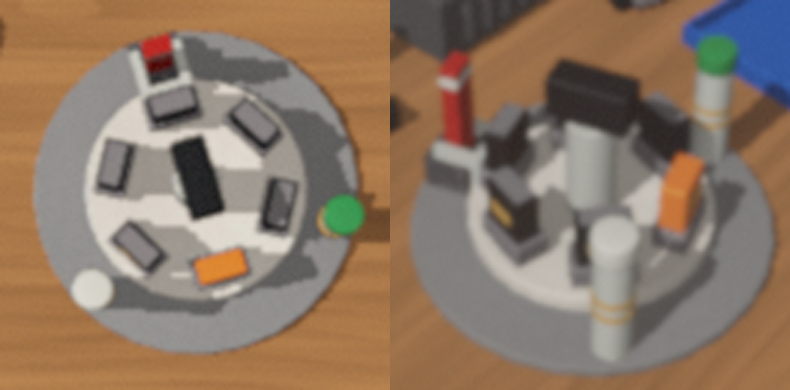

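The crops show the red key at top (312,176) and side (291,195). It stands in the steel lock block with a white band near its top. The green post is on the tray side, next to the orange pack.

```bash
python3 - <<'E'
from h import *
t=pickle.load(open("top0.pkl","rb"));s=pickle.load(open("side0.pkl","rb"))
h=cv2.cvtColor(t["pixels"],cv2.COLOR_RGB2HSV)
def blob(m,box):
    x0,y0,x1,y1=box; k=np.zeros(m.shape,np.uint8);k[y0:y1,x0:x1]=m[y0:y1,x0:x1]
    cs,_=cv2.findContours(k,cv2.RETR_EXTERNAL,cv2.CHAIN_APPROX_NONE);c=max(cs,key=cv2.contourArea);return cv2.minAreaRect(c),cv2.boxPoints(cv2.minAreaRect(c)),cv2.contourArea(c)
g,_,_=blob(cv2.inRange(h,(45,120,50),(80,255,255)),(360,215,390,245)); G=onz(t,g[0],.139)
w,_,_=blob(cv2.inRange(h,(0,0,190),(180,60,255)),(280,246,301,268)); W=onz(t,w[0],.139)
b,bb,_=blob(cv2.inRange(h,(0,0,0),(180,255,55)),(312,200,337,238)); H=onz(t,b[0],.171)
print(g,w,b); print("G",G,"W",W,"H",H,"HG",np.linalg.norm((H-G)[:2]),"HW",np.linalg.norm((H-W)[:2]),"GW",np.linalg.norm(G-W),"(260)")
Hb=np.array([onz(t,p,.171) for p in bb])[:,:2];print("handle sides",np.linalg.norm(Hb[0]-Hb[1]),np.linalg.norm(Hb[1]-Hb[2]),Hb.round(3).tolist())
# base disc: grey vs wood contour
m=cv2.inRange(h,(0,0,0),(180,70,255)); m=cv2.morphologyEx(m,cv2.MORPH_OPEN,np.ones((5,5)))
cs,_=cv2.findContours(m[150:300,255:395].copy(),cv2.RETR_EXTERNAL,cv2.CHAIN_APPROX_NONE);c=max(cs,key=cv2.contourArea);e=cv2.fitEllipse(c)
print("disc",e);C=onz(t,(e[0][0]+255,e[0][1]+150),.012);print("C",C)
rt,_,_=blob(cv2.inRange(h,(0,170,130),(8,255,255))|cv2.inRange(h,(172,170,130),(180,255,255)),(300,165,325,190));print(rt)
K=onz(t,rt[0],.145)
mid=(G+W)/2
d=C-mid; print("axis from posts->C",np.degrees(np.arctan2(d[1],d[0])),"dist",np.linalg.norm(d[:2]),"(75)")
gw=(W-G);print("axis from perp",np.degrees(np.arctan2(gw[1],gw[0]))-90)
k=K-C;print("K",K,np.linalg.norm(k[:2]),np.degrees(np.arctan2(k[1],k[0])))
q,qb,A=blob(cv2.inRange(h,(108,160,70),(125,255,255)),(395,180,480,270));T=onz(t,q[0],.02)
Tb=np.array([onz(t,p,.025) for p in qb])[:,:2];print("tray",T,Tb.round(3).tolist(),np.linalg.norm(Tb[0]-Tb[1]),np.linalg.norm(Tb[1]-Tb[2]))
hs=cv2.cvtColor(s["pixels"],cv2.COLOR_RGB2HSV);ks,_,_=blob(cv2.inRange(hs,(0,140,70),(8,255,255))|cv2.inRange(hs,(172,140,70),(180,255,255)),(280,178,305,190));print("side top",ks)
print("2view key top part",two(t,rt[0],s,(290.5,182)))
for p in [C+[0,0,.159],np.r_[G[:2],.139],np.r_[K[:2],.145]]: print(proj(s,p))
E
```

```text
((374.5, 231.0), (12.0, 11.0), 90.0) ((290.0, 256.0), (11.31370735168457, 11.31370735168457), 45.0) ((325.5513916015625, 218.79185485839844), (24.776737213134766, 10.29300594329834), 72.89727020263672)
G [ 0.46416439 -0.1665664   0.139     ] W [0.38699339 0.08297825 0.139     ] H [ 0.49562732 -0.02033978  0.171     ] HG 0.14957319890281595 HW 0.14991979373394881 GW 0.26120469949683517 (260)
handle sides 0.030110665567718867 0.07250967545616563 [[0.526, 0.005], [0.535, -0.024], [0.466, -0.046], [0.457, -0.017]]
disc ((69.10640716552734, 74.58023834228516), (103.79020690917969, 106.6243896484375), 49.35706329345703)
C [ 0.49218584 -0.01813789  0.012     ]
((311.5882568359375, 174.8529510498047), (5.820855140686035, 8.48874568939209), 75.96376037597656)
axis from posts->C 19.553056567222786 dist 0.07068309895680032 (75)
axis from perp 17.18408003214462
K [0.6298291 0.0225872 0.145    ] 0.1435416349265184 16.48212535313275
tray [ 0.49450108 -0.3776618   0.02      ] [[0.407, -0.284], [0.6, -0.309], [0.582, -0.47], [0.39, -0.443]] 0.19424335380576185 0.16149336772249173
side top ((290.5, 184.0), (6.0, 9.0), 90.0)
2view key top part (array([0.62829109, 0.02249649, 0.15355322]), np.float64(0.00010497837397410368))
[336.14220366 189.72497864]
[375.90458482 178.99105145]
[290.31419019 184.20201676]
```

```bash
cat >> h.py <<'E'
def go(p,yaw_deg,z=None):
    from workcell import r
    s=r.read_state(); Rt=R.from_quat(s["ee_rot"]); P=np.array(s["eef_pos"])
    a=np.radians(yaw_deg); Rd=R.from_matrix(np.array([[np.cos(a),np.sin(a),0],[np.sin(a),-np.cos(a),0],[0,0,-1]]))
    d=np.array(p)-P
    print("t",round(s["clock"],2),"P",P.round(4),"yaw",np.degrees(np.arctan2(*Rt.as_matrix()[1::-1,0])).round(2),"F",np.round(s["contact_force"],1),"w",round(s["grip_width"],3),"q",np.round(s["qpos"],2))
    print("shift tool now",Rt.inv().apply(d).round(4),"| in target frame",Rd.inv().apply(d).round(4),"turn",(Rt.inv()*Rd).as_rotvec().round(4))
E
python3 -c "
from h import *
go((.630,.0216,.23),-72.9)"
```

```text
t 0.1 P [ 0.2039 -0.5369  0.2044] yaw -69.21 F [-0.4 -0.4  0.1] w 0.998 q [-1.36  0.21  1.54  0.    1.39 -0.15]
shift tool now [-0.371  -0.5966 -0.0247] | in target frame [-0.4085 -0.5715 -0.0256] turn [-0.0002  0.002   0.0643]
```

Call:
{"api": "send_rows", "payload": {"commands": [[0, 0, -0.026, 0, 0.002, 0.064], [-0.0272, -0.0381, 0, 0, 0, 0], [-0.0272, -0.0381, 0, 0, 0, 0], [-0.0272, -0.0381, 0, 0, 0, 0], [-0.0272, -0.0381, 0, 0, 0, 0]], "hand": 0}}

```text
clock: 0.6
eef_pos: [0.3182, -0.387, 0.2307]
ee_rot: [0.804, -0.594, 0.0, 0.0]
contact_force: [0.1, -0.0, 0.2]
grip_width: 0.999
```

Call:
{"api": "send_rows", "payload": {"commands": [[-0.0272, -0.0381, 0, 0, 0, 0], [-0.0272, -0.0381, 0, 0, 0, 0], [-0.0272, -0.0381, 0, 0, 0, 0], [-0.0272, -0.0381, 0, 0, 0, 0], [-0.0272, -0.0381, 0, 0, 0, 0]]}}

```text
clock: 1.1
eef_pos: [0.4603, -0.2008, 0.2306]
ee_rot: [0.804, -0.594, 0.001, 0.001]
contact_force: [0.9, -0.3, -0.5]
grip_width: 0.998
```

Call:
{"api": "send_rows", "payload": {"commands": [[-0.0272, -0.0381, 0, 0, 0, 0], [-0.0272, -0.0381, 0, 0, 0, 0], [-0.0272, -0.0381, 0, 0, 0, 0], [-0.0272, -0.0381, 0, 0, 0, 0], [-0.0272, -0.0381, 0, 0, 0, 0]]}}

```text
clock: 1.6
eef_pos: [0.6023, -0.0148, 0.2301]
ee_rot: [0.805, -0.594, 0.0, 0.001]
contact_force: [0.5, -0.4, 0.7]
grip_width: 0.999
```

Call:
{"api": "send_rows", "payload": {"commands": [[-0.0136, -0.019, 0, 0, 0, 0], [0, 0, 0, 0, 0, 0], [0, 0, 0, 0, 0, 0]]}}

```text
clock: 1.9
eef_pos: [0.6153, 0.002, 0.2298]
ee_rot: [0.805, -0.594, 0.0, 0.001]
contact_force: [-0.3, -0.1, 0.1]
grip_width: 0.995
```

```bash
python3 -c "
from h import *
from workcell import r
go((.630,.0216,.092),-72.9)
for n in ('top','side'):
    c=r.camera(n);pickle.dump(c,open(n+'1.pkl','wb'));cv2.imwrite('pics/%s1.png'%n,c['pixels'][:,:,::-1])
a=pickle.load(open('top1.pkl','rb'))['pixels'][130:260,250:390];b=c['pixels'][130:260,230:370]
cv2.imwrite('pics/c1.png',np.hstack([cv2.resize(x,(390,362),interpolation=2) for x in(a,b)])[:,:,::-1])
"
```

```text
t 1.9 P [0.6153 0.002  0.2298] yaw -72.82 F [-0.3 -0.1  0.1] w 0.995 q [-0.14  0.28  1.41 -0.    1.46  1.14]
shift tool now [-0.0146 -0.0202  0.1377] | in target frame [-0.0144 -0.0199  0.1378] turn [ 0.002  -0.0019  0.0014]
```

View pics/c1.png

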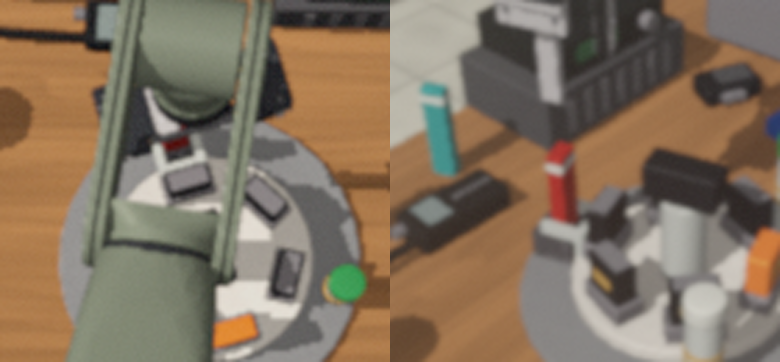

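The gripper hangs above the key, seen at about (431,182) in the side view. The gripper body's long side lies along the jaws, as assumed. I'll make the remaining shift and descend partway.

Call:
{"api": "send_rows", "payload": {"commands": [[-0.0144, -0.02, 0.02, 0.002, -0.002, 0.001], [0, 0, 0.02, 0, 0, 0], [0, 0, 0.02, 0, 0, 0], [0, 0, 0, 0, 0, 0]]}}

```text
clock: 2.4
eef_pos: [0.6276, 0.0204, 0.1671]
ee_rot: [0.804, -0.595, -0.002, 0.001]
contact_force: [-1.0, -0.3, -0.4]
grip_width: 1.0
```

```bash
python3 -c "
from h import *
from workcell import r
go((.630,.0216,.092),-72.9)
c=r.camera('side');pickle.dump(c,open('s2.pkl','wb'))
P=np.array(r.read_state()['eef_pos'])
print(proj(c,P),proj(c,(.63,.0216,.145)))
cv2.imwrite('pics/s2.png',cv2.resize(c['pixels'][130:250,230:370],(700,600),interpolation=2)[:,:,::-1])
"
```

```text
t 2.4 P [0.6276 0.0204 0.1671] yaw -73.05 F [-1.  -0.3 -0.4] w 1.0 q [-0.11  0.35  1.44  0.    1.36  1.17]
shift tool now [-0.0003 -0.003   0.0751] | in target frame [-0.0005 -0.0026  0.0751] turn [ 0.0049  0.0026 -0.0027]
[290.52966533 177.13875626] [290.51884576 184.02428435]
```

View pics/s2.png

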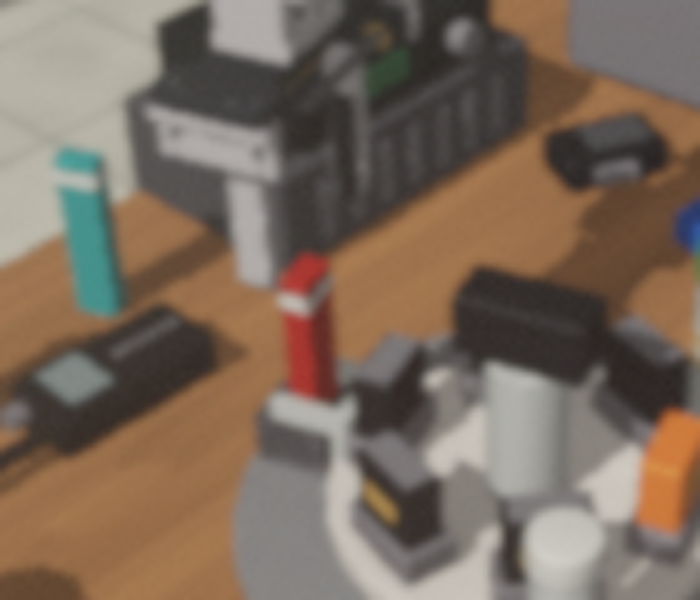

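The near finger (crop 255,280) and far finger (crop 360,200) straddle the key top (crop 305,270), so I'll descend.

Call:
{"api": "send_rows", "payload": {"commands": [[0, -0.0025, 0.02, 0.003, 0.002, -0.002], [0, 0, 0.02, 0, 0, 0], [0, 0, 0.02, 0, 0, 0], [0, 0, 0.014, 0, 0, 0], [0, 0, 0, 0, 0, 0]]}}

```text
clock: 2.95
eef_pos: [0.6322, 0.0218, 0.0954]
ee_rot: [0.804, -0.594, 0.001, -0.001]
contact_force: [0.3, 1.4, -0.1]
grip_width: 0.997
```

Call:
{"api": "send_rows", "payload": {"commands": [[0, 0, 0, 0, 0, 0], [0, 0, 0, 0, 0, 0], [0, 0, 0, 0, 0, 0], [0, 0, 0, 0, 0, 0], [0, 0, 0, 0, 0, 0]], "hand": 255, "force": 30}}

```text
clock: 3.45
eef_pos: [0.6339, 0.0223, 0.0972]
ee_rot: [0.805, -0.594, 0.003, -0.002]
contact_force: [-0.1, 0.6, 0.2]
grip_width: 0.612
```

Call:
{"api": "send_rows", "payload": {"commands": [[0, 0, 0, 0, 0, 0], [0, 0, 0, 0, 0, 0], [0, 0, 0, 0, 0, 0]]}}

```text
clock: 3.75
eef_pos: [0.6335, 0.0223, 0.0966]
ee_rot: [0.805, -0.594, 0.002, -0.001]
contact_force: [0.9, -0.1, -0.6]
grip_width: 0.356
```

```bash
python3 -c "
from h import *
go((.630,.0216,.24),-72.9)
"
```

```text
t 3.75 P [0.6335 0.0223 0.0966] yaw -72.82 F [ 0.9 -0.1 -0.6] w 0.356 q [-0.1   0.43  1.49  0.    1.22  1.17]
shift tool now [-1.000e-04  2.900e-03 -1.434e-01] | in target frame [-0.0003  0.0036 -0.1434] turn [-0.005  -0.002   0.0014]
```

Call:
{"api": "send_rows", "payload": {"commands": [[0, 0.0025, 0, -0.004, 0, 0], [0, 0, 0, 0, 0, 0], [0, 0, 0, 0, 0, 0], [0, 0, 0, 0, 0, 0], [0, 0, 0, 0, 0, 0]]}}

```text
clock: 4.25
eef_pos: [0.6324, 0.0225, 0.0967]
ee_rot: [0.805, -0.594, 0.002, -0.001]
contact_force: [4.9, 2.2, -3.2]
grip_width: 0.316
```

Call:
{"api": "send_rows", "payload": {"commands": [[0, 0, -0.003, 0, 0, 0], [0, 0, -0.005, 0, 0, 0], [0, 0, -0.008, 0, 0, 0], [0, 0, -0.01, 0, 0, 0], [0, 0, -0.01, 0, 0, 0]], "force": 40}}

```text
clock: 4.75
eef_pos: [0.63, 0.0214, 0.1318]
ee_rot: [0.805, -0.593, -0.0, 0.001]
contact_force: [0.6, -0.1, -1.3]
grip_width: 0.317
```

Call:
{"api": "send_rows", "payload": {"commands": [[0, 0, -0.02, 0, 0, 0], [0, 0, -0.02, 0, 0, 0], [0, 0, -0.02, 0, 0, 0], [0, 0, -0.02, 0, 0, 0], [0, 0, -0.02, 0, 0, 0]]}}

```text
clock: 5.25
eef_pos: [0.6298, 0.0213, 0.2334]
ee_rot: [0.805, -0.594, 0.0, 0.001]
contact_force: [-0.0, -0.1, -0.7]
grip_width: 0.316
```

```bash
python3 -c "
from h import *
from workcell import r
go((.630,.0216,.24),-72.9)
c=r.camera('side');pickle.dump(c,open('s3.pkl','wb'))
cv2.imwrite('pics/s3.png',cv2.resize(c['pixels'][100:250,230:430],(800,600),interpolation=2)[:,:,::-1])
go((.494,-.372,.24),-8)
"
```

```text
t 5.25 P [0.6298 0.0213 0.2334] yaw -72.84 F [-0.  -0.1 -0.7] w 0.316 q [-0.1   0.3   1.36 -0.    1.48  1.17]
shift tool now [-0.0002 -0.0003 -0.0066] | in target frame [-0.0002 -0.0003 -0.0066] turn [ 0.0017 -0.0022  0.0011]
t 5.3 P [0.6321 0.0211 0.2379] yaw -72.83 F [ 1.5 -1.   1.8] w 0.318 q [-0.1   0.3   1.36 -0.    1.48  1.17]
shift tool now [ 0.3348  0.248  -0.0017] | in target frame [-0.0821  0.4085 -0.0021] turn [-0.0017 -0.0074 -1.1315]
```

View pics/s3.png

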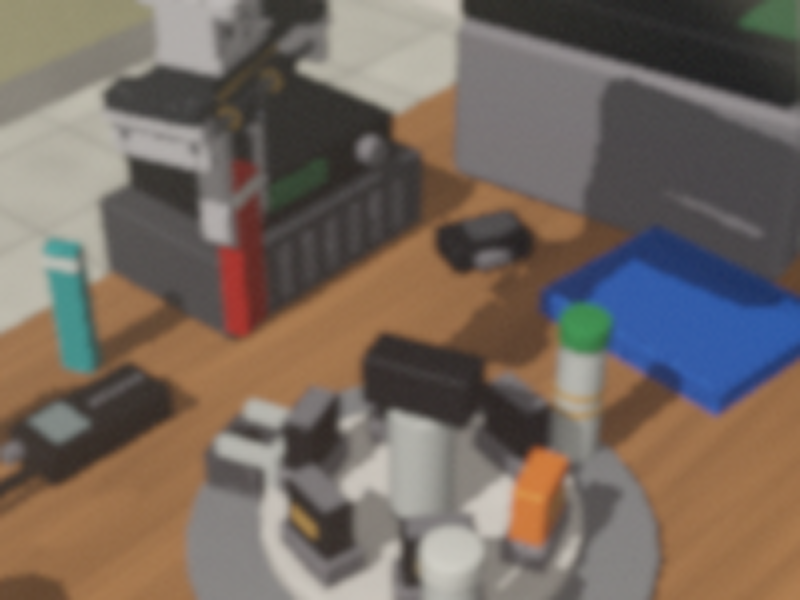

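The key is out and upright in the grip, with its foot at crop (240,330), and the slot is empty. I'll turn the tool so its body lies along the tray's long side, then travel there.

Call:
{"api": "send_rows", "payload": {"commands": [[0, 0, 0, 0, 0, -0.1414], [0, 0, 0, 0, 0, -0.1414], [0, 0, 0, 0, 0, -0.1414], [0, 0, 0, 0, 0, -0.1414], [0, 0, 0, 0, 0, -0.1414]]}}

```text
clock: 5.8
eef_pos: [0.6298, 0.0214, 0.2318]
ee_rot: [0.961, -0.276, -0.0, 0.001]
contact_force: [0.3, 0.3, -1.0]
grip_width: 0.319
```

Call:
{"api": "send_rows", "payload": {"commands": [[0, 0, 0, 0, 0, -0.1414], [0, 0, 0, 0, 0, -0.1414], [0, 0, 0, 0, 0, -0.1414], [-0.004, 0.02, 0, 0, 0, 0], [-0.0082, 0.04, 0, 0, 0, 0]]}}

```text
clock: 6.3
eef_pos: [0.6098, -0.0345, 0.2318]
ee_rot: [0.998, -0.068, -0.0, 0.001]
contact_force: [0.1, -0.4, -1.4]
grip_width: 0.32
```

Call:
{"api": "send_rows", "payload": {"commands": [[-0.0082, 0.04, 0, 0, 0, 0], [-0.0082, 0.04, 0, 0, 0, 0], [-0.0082, 0.04, 0, 0, 0, 0], [-0.0082, 0.04, 0, 0, 0, 0], [-0.0082, 0.04, 0, 0, 0, 0]]}}

```text
clock: 6.8
eef_pos: [0.5402, -0.2296, 0.2323]
ee_rot: [0.998, -0.07, -0.0, 0.001]
contact_force: [0.4, -0.3, -2.2]
grip_width: 0.317
```

```bash
python3 -c "
from h import *
go((.494,-.372,.24),-8)
"
```

```text
t 6.8 P [ 0.5402 -0.2296  0.2323] yaw -8.01 F [ 0.4 -0.3 -2.2] w 0.317 q [-0.55  0.21  1.48 -0.    1.45 -0.41]
shift tool now [-0.0259  0.1475 -0.0075] | in target frame [-0.0259  0.1475 -0.0077] turn [ 0.0014  0.0005 -0.0002]
```

Call:
{"api": "send_rows", "payload": {"commands": [[-0.007, 0.037, 0, 0, 0, 0], [-0.007, 0.037, 0, 0, 0, 0], [-0.007, 0.037, 0, 0, 0, 0], [-0.005, 0.02, 0, 0, 0, 0], [0, 0, 0, 0, 0, 0]]}}

```text
clock: 7.3
eef_pos: [0.4957, -0.357, 0.2322]
ee_rot: [0.997, -0.072, -0.0, 0.001]
contact_force: [0.2, -0.0, -1.5]
grip_width: 0.313
```

```bash
python3 -c "
from h import *
from workcell import r
go((.494,-.372,.082),-8)
c=r.camera('side');t=r.camera('top')
cv2.imwrite('pics/s4.png',np.hstack([cv2.resize(c['pixels'][90:240,300:480],(400,333),interpolation=2),cv2.resize(t['pixels'][150:300,350:530],(400,333),interpolation=2)])[:,:,::-1])
"
```

```text
t 7.3 P [ 0.4957 -0.357   0.2322] yaw -8.26 F [ 0.2 -0.  -1.5] w 0.313 q [-0.76  0.26  1.42 -0.    1.46 -0.62]
shift tool now [0.0006 0.0149 0.1502] | in target frame [0.0004 0.0151 0.1502] turn [ 0.0017  0.0009 -0.0046]
```

View pics/s4.png

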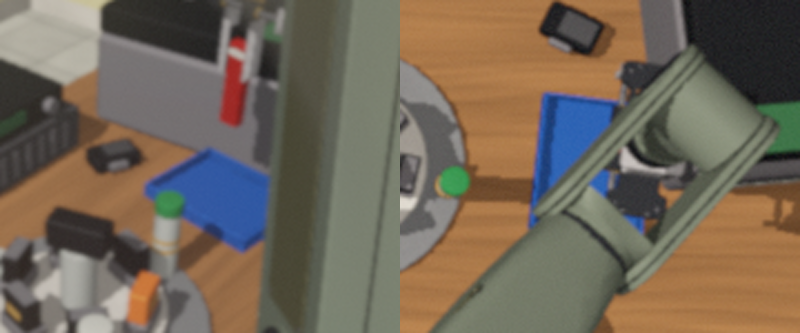

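The key hangs over the tray, foot at side pixel (405,146), and the wrist stays well above the box. I'll lower it now.

Call:
{"api": "send_rows", "payload": {"commands": [[0, 0.008, 0.03, 0, 0, 0], [0, 0, 0.03, 0, 0, 0], [0, 0, 0.03, 0, 0, 0], [0, 0, 0.03, 0, 0, 0], [0, 0, 0, 0, 0, 0]]}}

```text
clock: 7.9
eef_pos: [0.4942, -0.3577, 0.1076]
ee_rot: [0.998, -0.069, -0.004, -0.003]
contact_force: [0.3, 0.5, -1.7]
grip_width: 0.318
```

Call:
{"api": "send_rows", "payload": {"commands": [[0, 0, 0.012, 0, 0, 0], [0, 0, 0.007, 0, 0, 0], [0, 0, 0, 0, 0, 0], [0, 0, 0, 0, 0, 0]]}}

```text
clock: 8.3
eef_pos: [0.4977, -0.3629, 0.0951]
ee_rot: [0.998, -0.07, 0.001, 0.001]
contact_force: [0.2, -0.1, -1.6]
grip_width: 0.319
```

```bash
python3 -c "
from h import *
from workcell import r
go((.494,-.365,.0817),-8)
c=r.camera('side')
cv2.imwrite('pics/s5.png',cv2.resize(c['pixels'][120:230,340:460],(655,600),interpolation=2)[:,:,::-1])
"
```

```text
t 8.3 P [ 0.4977 -0.3629  0.0951] yaw -8.0 F [ 0.2 -0.1 -1.6] w 0.319 q [-0.77  0.4   1.54 -0.    1.2  -0.63]
shift tool now [-0.0035  0.0026  0.0134] | in target frame [-0.0034  0.0026  0.0134] turn [ 0.0023 -0.0032 -0.    ]
```

View pics/s5.png

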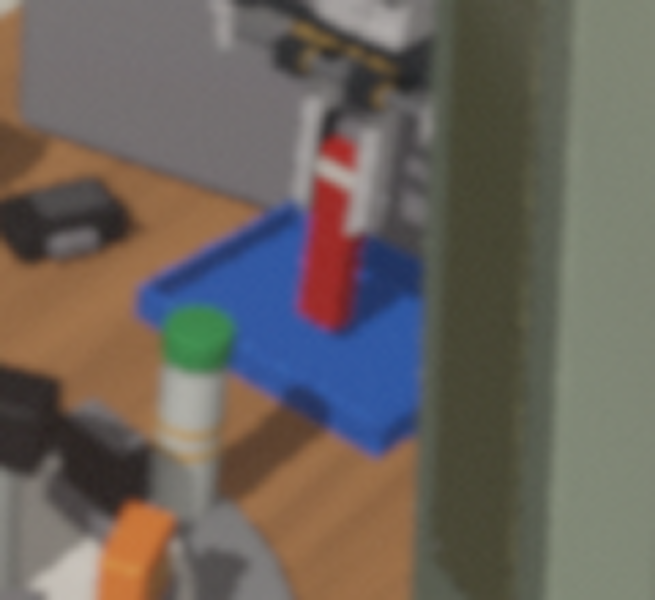

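The key is over the tray floor, foot at crop (325,325). I'll lower it in small steps until it touches.

Call:
{"api": "send_rows", "payload": {"commands": [[0, 0, 0.006, 0, 0, 0], [0, 0, 0.003, 0, 0, 0], [0, 0, 0, 0, 0, 0]]}}

```text
clock: 8.65
eef_pos: [0.4966, -0.3621, 0.0843]
ee_rot: [0.998, -0.07, 0.0, 0.0]
contact_force: [-0.4, 0.5, -2.3]
grip_width: 0.318
```

Call:
{"api": "send_rows", "payload": {"commands": [[0, 0, 0.002, 0, 0, 0], [0, 0, 0.001, 0, 0, 0], [0, 0, 0, 0, 0, 0]]}}

```text
clock: 8.95
eef_pos: [0.497, -0.3624, 0.0818]
ee_rot: [0.998, -0.07, 0.001, 0.001]
contact_force: [-0.3, 1.4, -1.2]
grip_width: 0.316
```

Call:
{"api": "send_rows", "payload": {"commands": [[0, 0, 0.001, 0, 0, 0], [0, 0, 0.001, 0, 0, 0], [0, 0, 0, 0, 0, 0]]}}

```text
clock: 9.25
eef_pos: [0.4973, -0.3627, 0.0816]
ee_rot: [0.998, -0.07, 0.001, 0.001]
contact_force: [-2.2, 2.3, 5.4]
grip_width: 0.316
```

Contact, with about 7 N upward. I'll release slowly.

Call:
{"api": "send_rows", "payload": {"commands": [[0, 0, -0.001, 0, 0, 0], [0, 0, 0, 0, 0, 0], [0, 0, 0, 0, 0, 0]], "force": 5}}

```text
clock: 9.55
eef_pos: [0.4975, -0.3628, 0.0816]
ee_rot: [0.998, -0.07, 0.001, 0.001]
contact_force: [0.2, 0.6, 2.4]
grip_width: 0.318
```

Call:
{"api": "send_rows", "payload": {"commands": [[0, 0, 0, 0, 0, 0], [0, 0, 0, 0, 0, 0], [0, 0, 0, 0, 0, 0], [0, 0, 0, 0, 0, 0], [0, 0, 0, 0, 0, 0]], "hand": 80}}

```text
clock: 10.05
eef_pos: [0.4971, -0.3625, 0.0809]
ee_rot: [0.998, -0.07, 0.001, 0.001]
contact_force: [0.2, -0.2, -0.3]
grip_width: 0.679
```

Call:
{"api": "send_rows", "payload": {"commands": [[0, 0, 0, 0, 0, 0], [0, 0, 0, 0, 0, 0], [0, 0, 0, 0, 0, 0]], "hand": 40}}

```text
clock: 10.35
eef_pos: [0.4972, -0.3626, 0.0811]
ee_rot: [0.998, -0.07, 0.001, 0.001]
contact_force: [1.0, 0.3, 0.2]
grip_width: 0.839
```

```bash
python3 -c "
from h import *
from workcell import r
go((.497,-.363,.0817),-8)
c=r.camera('side')
cv2.imwrite('pics/s6.png',cv2.resize(c['pixels'][120:230,340:460],(655,600),interpolation=2)[:,:,::-1])
"
```

```text
t 10.35 P [ 0.4972 -0.3626  0.0811] yaw -8.01 F [1.  0.3 0.2] w 0.839 q [-0.77  0.41  1.55 -0.    1.18 -0.63]
shift tool now [-0.0001  0.0005 -0.0006] | in target frame [-0.0001  0.0005 -0.0006] turn [ 0.0014 -0.0019 -0.0002]
```

View pics/s6.png

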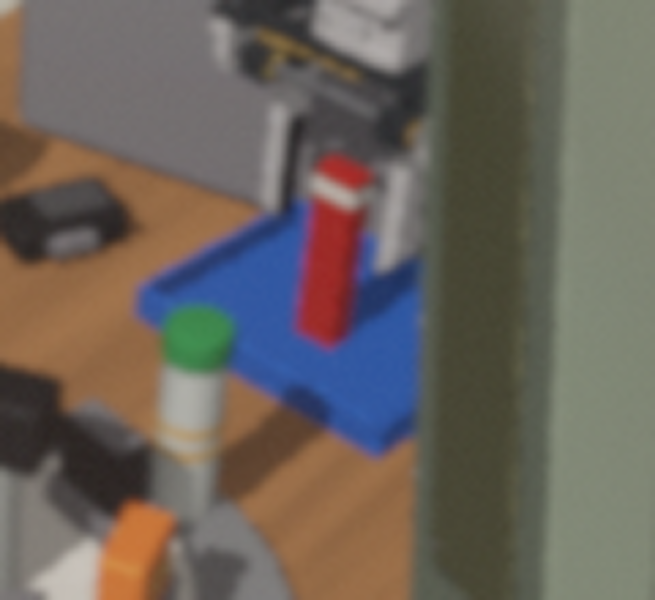

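The key stands in the tray, foot at crop (325,340), with a gap to both fingers. I'll retreat straight up.

Call:
{"api": "send_rows", "payload": {"commands": [[0, 0, -0.02, 0, 0, 0], [0, 0, -0.03, 0, 0, 0], [0, 0, -0.04, 0, 0, 0], [0, 0, -0.04, 0, 0, 0], [0, 0, -0.03, 0, 0, 0]], "hand": 0}}

```text
clock: 10.9
eef_pos: [0.4975, -0.3628, 0.2442]
ee_rot: [0.998, -0.07, 0.002, 0.002]
contact_force: [0.0, 0.1, -0.7]
grip_width: 0.996
```

```bash
python3 -c "
from h import *
go((.4962,-.020,.24),-72.9)
"
```

```text
t 10.9 P [ 0.4975 -0.3628  0.2442] yaw -8.01 F [ 0.   0.1 -0.7] w 0.996 q [-0.77  0.26  1.39 -0.    1.48 -0.63]
shift tool now [-0.0491 -0.3393  0.0029] | in target frame [-0.3281 -0.0996  0.0042] turn [ 4.0000e-04 -5.9000e-03  1.1326e+00]
```

Call:
{"api": "send_rows", "payload": {"commands": [[-0.0049, -0.034, 0, 0, 0, 0], [-0.0049, -0.034, 0, 0, 0, 0], [-0.0049, -0.034, 0, 0, 0, 0], [-0.0049, -0.034, 0, 0, 0, 0], [-0.0049, -0.034, 0, 0, 0, 0]]}}

```text
clock: 11.4
eef_pos: [0.4962, -0.1892, 0.2409]
ee_rot: [0.998, -0.07, 0.001, 0.001]
contact_force: [0.3, -0.0, 0.1]
grip_width: 1.001
```

Call:
{"api": "send_rows", "payload": {"commands": [[-0.0049, -0.034, 0, 0, 0, 0], [-0.0049, -0.034, 0, 0, 0, 0], [-0.0049, -0.034, 0, 0, 0, 0], [-0.0049, -0.034, 0, 0, 0, 0], [-0.0049, -0.034, 0, 0, 0, 0]]}}

```text
clock: 11.9
eef_pos: [0.4956, -0.0174, 0.2407]
ee_rot: [0.998, -0.07, 0.001, 0.001]
contact_force: [0.5, 0.3, -0.1]
grip_width: 0.998
```

Call:
{"api": "send_rows", "payload": {"commands": [[0, 0, 0, 0, 0, 0.1416], [0, 0, 0, 0, 0, 0.1416], [0, 0, 0, 0, 0, 0.1416], [0, 0, 0, 0, 0, 0.1416], [0, 0, 0, 0, 0, 0.1416]]}}

```text
clock: 12.4
eef_pos: [0.4957, -0.0186, 0.2406]
ee_rot: [0.91, -0.414, 0.001, 0.0]
contact_force: [-0.9, -0.4, -0.2]
grip_width: 1.003
```

Call:
{"api": "send_rows", "payload": {"commands": [[0, 0, 0, 0, 0, 0.1416], [0, 0, 0, 0, 0, 0.1416], [0, 0, 0, 0, 0, 0.1416], [0, 0, 0, 0, 0, 0], [0, 0, 0, 0, 0, 0]]}}

```text
clock: 12.9
eef_pos: [0.4957, -0.0187, 0.2406]
ee_rot: [0.805, -0.593, 0.001, 0.0]
contact_force: [-0.6, 0.3, -0.1]
grip_width: 0.998
```

```bash
python3 -c "
from h import *
go((.4962,-.020,.131),-72.9)
from workcell import r
c=r.camera('side');t=r.camera('top')
cv2.imwrite('pics/s7.png',np.hstack([cv2.resize(c['pixels'][90:270,260:460],(400,360),interpolation=2),cv2.resize(t['pixels'][140:300,300:480],(400,360),interpolation=2)])[:,:,::-1])
"
```

```text
t 12.9 P [ 0.4957 -0.0187  0.2406] yaw -72.75 F [-0.6  0.3 -0.1] w 0.998 q [-0.21  0.01  1.69 -0.    1.44  1.06]
shift tool now [1.100e-03 1.000e-04 1.096e-01] | in target frame [ 1.400e-03 -1.000e-04  1.096e-01] turn [-0.0012 -0.002   0.0027]
```

View pics/s7.png

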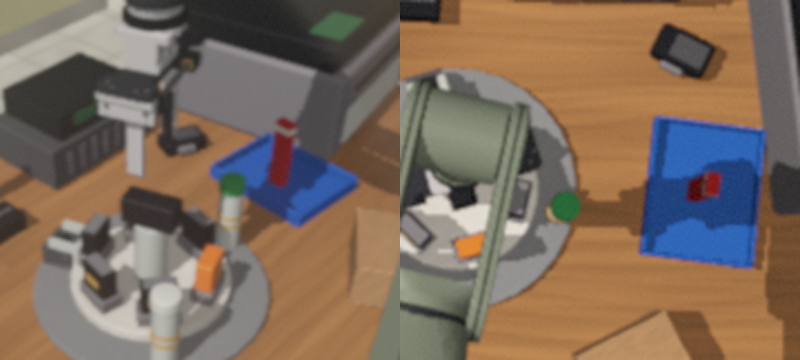

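The key stands near the tray centre, at crop (285,155) in the side view. The gripper is over the handle and the packs are still in the first notch. I'll descend and pinch.

Call:
{"api": "send_rows", "payload": {"commands": [[0.001, 0, 0.03, 0, 0, 0.002], [0, 0, 0.03, 0, 0, 0], [0, 0, 0.03, 0, 0, 0], [0, 0, 0.017, 0, 0, 0], [0, 0, 0, 0, 0, 0]]}}

```text
clock: 13.5
eef_pos: [0.4936, -0.0193, 0.1305]
ee_rot: [0.804, -0.595, -0.002, 0.002]
contact_force: [-1.0, 0.3, -0.6]
grip_width: 0.999
```

Call:
{"api": "send_rows", "payload": {"commands": [[0, 0, 0, 0, 0, 0], [0, 0, 0, 0, 0, 0], [0, 0, 0, 0, 0, 0], [0, 0, 0, 0, 0, 0], [0, 0, 0, 0, 0, 0]], "hand": 255, "force": 25}}

```text
clock: 14.0
eef_pos: [0.4967, -0.02, 0.1342]
ee_rot: [0.804, -0.595, 0.002, -0.0]
contact_force: [-0.9, 0.4, 0.6]
grip_width: 0.612
```

Call:
{"api": "send_rows", "payload": {"commands": [[0, 0, 0, 0, 0, 0], [0, 0, 0, 0, 0, 0], [0, 0, 0, 0, 0, 0], [0, 0, 0, 0, 0, 0], [0, 0, 0, 0, 0, 0]]}}

```text
clock: 14.5
eef_pos: [0.4961, -0.0195, 0.1335]
ee_rot: [0.804, -0.595, 0.001, -0.0]
contact_force: [0.2, 1.6, 1.5]
grip_width: 0.386
```

```bash
python3 -c "
from h import *
go((.4962,-.020,.133),-72.9)
"
```

```text
t 14.5 P [ 0.4961 -0.0195  0.1335] yaw -73.03 F [0.2 1.6 1.5] w 0.386 q [-0.21  0.11  1.81 -0.    1.22  1.06]
shift tool now [0.0005 0.0001 0.0005] | in target frame [0.0005 0.0001 0.0005] turn [-0.001  -0.0012 -0.0023]
```

The opening is 36 mm, which matches the handle. Next is a counter-clockwise turn, which is negative about tool z.

Call:
{"api": "send_rows", "payload": {"commands": [[0, 0, 0, 0, 0, -0.1], [0, 0, 0, 0, 0, -0.1], [0, 0, 0, 0, 0, -0.1], [0, 0, 0, 0, 0, -0.1], [0, 0, 0, 0, 0, -0.1]], "force": 40}}

```text
clock: 15.0
eef_pos: [0.4964, -0.02, 0.1335]
ee_rot: [0.927, -0.376, 0.001, 0.0]
contact_force: [1.0, -1.1, -0.2]
grip_width: 0.384
```

Call:
{"api": "send_rows", "payload": {"commands": [[0, 0, 0, 0, 0, -0.1], [0, 0, 0, 0, 0, -0.1], [0, 0, 0, 0, 0, -0.1], [0, 0, 0, 0, 0, -0.1], [0, 0, 0, 0, 0, -0.1]]}}

```text
clock: 15.5
eef_pos: [0.4968, -0.0202, 0.1335]
ee_rot: [0.991, -0.135, 0.001, 0.001]
contact_force: [4.0, -0.8, -1.3]
grip_width: 0.378
```

Call:
{"api": "send_rows", "payload": {"commands": [[0, 0, 0, 0, 0, -0.047], [0, 0, 0, 0, 0, 0], [0, 0, 0, 0, 0, 0]]}}

```text
clock: 15.8
eef_pos: [0.4969, -0.0202, 0.1335]
ee_rot: [0.993, -0.114, 0.001, 0.001]
contact_force: [4.6, -1.0, -1.1]
grip_width: 0.378
```

```bash
python3 -c "
from h import *
go((.4962,-.020,.133),-12.9)
from workcell import r
print(r.read_state()['moment'])
c=r.camera('side');t=r.camera('top')
cv2.imwrite('pics/s8.png',np.hstack([cv2.resize(c['pixels'][90:270,260:460],(400,360),interpolation=2),cv2.resize(t['pixels'][140:300,260:440],(400,360),interpolation=2)])[:,:,::-1])
"
```

```text
t 15.8 P [ 0.4969 -0.0202  0.1335] yaw -13.1 F [ 4.6 -1.  -1.1] w 0.378 q [-0.21  0.11  1.81 -0.    1.22  0.02]
shift tool now [-0.0007 -0.0001  0.0005] | in target frame [-0.0007 -0.0001  0.0005] turn [ 0.0014 -0.0031 -0.0036]
[0.25345099 0.03764016 0.09008511]
```

View pics/s8.png

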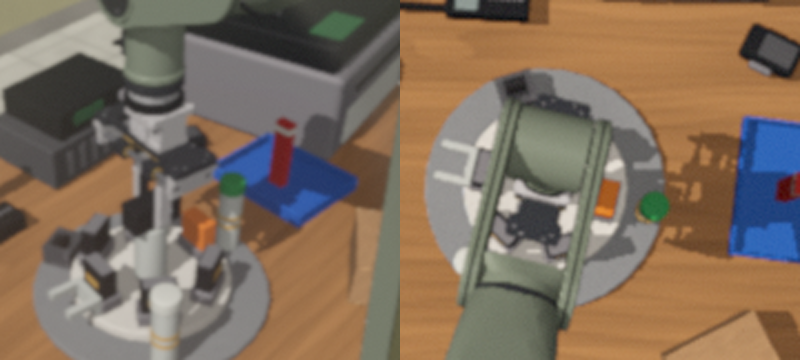

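The orange pack at top crop (607,198) now faces the green post at (653,207). I'll release and rise.

Call:
{"api": "send_rows", "payload": {"commands": [[0, 0, 0, 0, 0, 0], [0, 0, 0, 0, 0, 0], [0, 0, 0, 0, 0, 0], [0, 0, 0, 0, 0, 0], [0, 0, 0, 0, 0, 0]], "hand": 0}}

```text
clock: 16.4
eef_pos: [0.4961, -0.0198, 0.1335]
ee_rot: [0.994, -0.114, 0.001, 0.001]
contact_force: [0.3, 0.5, 0.7]
grip_width: 0.77
```

Call:
{"api": "send_rows", "payload": {"commands": [[0, 0, 0, 0, 0, 0], [0, 0, 0, 0, 0, 0], [0, 0, 0, 0, 0, 0], [0, 0, -0.02, 0, 0, 0], [0, 0, -0.03, 0, 0, 0]]}}

```text
clock: 16.9
eef_pos: [0.4942, -0.0194, 0.1819]
ee_rot: [0.994, -0.114, -0.002, 0.0]
contact_force: [0.3, -0.0, -0.2]
grip_width: 0.998
```

Call:
{"api": "send_rows", "payload": {"commands": [[0, 0, -0.04, 0, 0, 0], [0, 0, -0.04, 0, 0, 0], [0.04, 0, -0.03, 0, 0, 0], [0.04, 0, 0, 0, 0, 0], [0.04, 0, 0, 0, 0, 0]]}}

```text
clock: 17.4
eef_pos: [0.615, -0.0471, 0.2962]
ee_rot: [0.994, -0.114, 0.003, 0.001]
contact_force: [0.4, -0.0, -0.6]
grip_width: 1.0
```

```bash
python3 -c "
from h import *
go((.4962,-.020,.133),-12.9)
from workcell import r
c=r.camera('side');t=r.camera('top');pickle.dump(t,open('t9.pkl','wb'));pickle.dump(c,open('s9.pkl','wb'))
cv2.imwrite('pics/s9.png',np.hstack([cv2.resize(c['pixels'],(400,250)),cv2.resize(t['pixels'],(400,250))])[:,:,::-1])
cv2.imwrite('pics/s9c.png',np.hstack([cv2.resize(c['pixels'][90:270,260:460],(400,360),interpolation=2),cv2.resize(t['pixels'][140:300,260:460],(400,360),interpolation=2)])[:,:,::-1])
"
```

```text
t 17.4 P [ 0.615  -0.0471  0.2962] yaw -13.03 F [ 0.4 -0.  -0.6] w 1.0 q [-0.22  0.24  1.32 -0.    1.58  0.01]
shift tool now [-0.1229  0.0002  0.1624] | in target frame [-1.219e-01  1.000e-04  1.632e-01] turn [ 0.0011 -0.0063 -0.0023]
```

View pics/s9c.png

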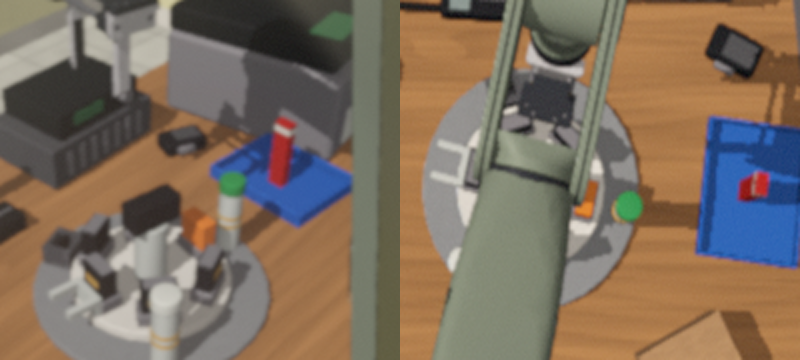

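View pics/s9.png

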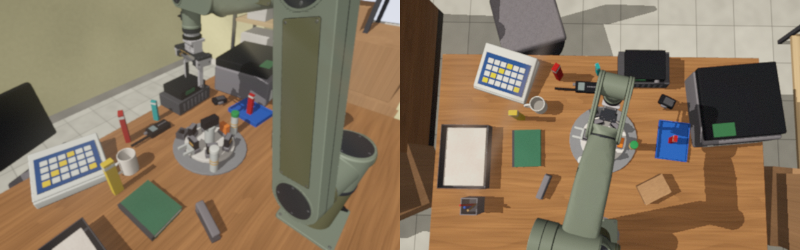

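The arm hides the rotor from above, so I'll move it aside at height for the final angle check.

Call:
{"api": "send_rows", "payload": {"commands": [[-0.02, -0.04, 0, 0, 0, 0], [-0.02, -0.04, 0, 0, 0, 0], [-0.02, -0.04, 0, 0, 0, 0], [-0.02, -0.04, 0, 0, 0, 0], [-0.02, -0.04, 0, 0, 0, 0]]}}

```text
clock: 18.0
eef_pos: [0.5591, 0.1722, 0.2934]
ee_rot: [0.994, -0.114, 0.001, 0.001]
contact_force: [0.5, 0.3, 0.5]
grip_width: 0.998
```

Call:
{"api": "send_rows", "payload": {"commands": [[-0.02, -0.04, 0, 0, 0, 0], [-0.02, -0.04, 0, 0, 0, 0], [-0.02, -0.04, 0, 0, 0, 0], [0, 0, 0, 0, 0, 0], [0, 0, 0, 0, 0, 0]]}}

```text
clock: 18.5
eef_pos: [0.5281, 0.3017, 0.2929]
ee_rot: [0.994, -0.112, 0.001, 0.001]
contact_force: [0.4, 0.5, 0.3]
grip_width: 1.004
```

```bash
python3 -c "
from h import *
from workcell import r
t=r.camera('top');t0=pickle.load(open('top0.pkl','rb'));go((.4962,-.020,.133),-12.9)
h=cv2.cvtColor(t['pixels'],cv2.COLOR_RGB2HSV)
k=np.zeros(h.shape[:2],np.uint8);k[200:240,306:346]=cv2.inRange(h,(0,0,0),(180,255,55))[200:240,306:346]
cs,_=cv2.findContours(k,0,cv2.CHAIN_APPROX_NONE)
for c in sorted(cs,key=cv2.contourArea)[-2:]:
    b=cv2.minAreaRect(c);B=np.array([onz(t,p,.171) for p in cv2.boxPoints(b)]);e=[B[1]-B[0],B[2]-B[1]];e=max(e,key=np.linalg.norm);print(b,np.linalg.norm(e),np.degrees(np.arctan2(e[1],e[0])))
for o in blobs(t,(5,190,140),(16,255,255)):
    if 300<o[0]<400:
        p=onz(t,o[:2],.097);d=p-[.4962,-.02,.097];print('orange',o[:3],p,np.linalg.norm(d),np.degrees(np.arctan2(d[1],d[0])))
for o in blobs(t,(0,140,70),(8,255,255),10,(172,140,70),(180,255,255)): print('red',np.round(o[:3],1))
cv2.imwrite('pics/t10.png',np.hstack([cv2.resize(t0['pixels'],(400,250)),cv2.resize(t['pixels'],(400,250))])[:,:,::-1])
cv2.imwrite('pics/t10c.png',cv2.resize(t['pixels'][150:300,260:480],(792,540),interpolation=2)[:,:,::-1])
"
```

```text
t 18.55 P [0.5287 0.3006 0.293 ] yaw -13.01 F [ 0.2  0.2 -0.2] w 0.999 q [ 0.38  0.23  1.34 -0.    1.58  0.6 ]
shift tool now [0.0402 0.3194 0.1607] | in target frame [0.0399 0.3198 0.16  ] turn [ 0.0022 -0.0019 -0.002 ]
((341.1351623535156, 203.31082153320312), (10.578535079956055, 1.7437145709991455), 35.53767776489258) 0.03095579702691022 -125.1286919821649
((325.26470947265625, 218.94119262695312), (24.738632202148438, 11.399173736572266), 14.03624439239502) 0.07219032258486092 -103.38539927889956
orange (352.60493827160496, 227.91975308641975, 81.0) [ 0.47583043 -0.10434063  0.097     ] 0.08676555213107251 -103.57780700578303
red [101.3 327.8  22. ]
red [432.9 223.8  37. ]
red [440.4 221.4  38. ]
red [254.  119.6 139.5]
red [248.2 107.  100. ]
```

View pics/t10.png

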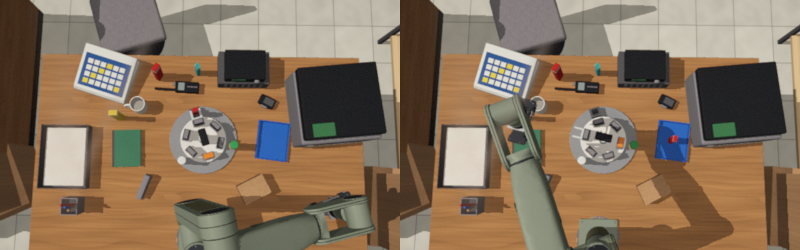

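View pics/t10c.png

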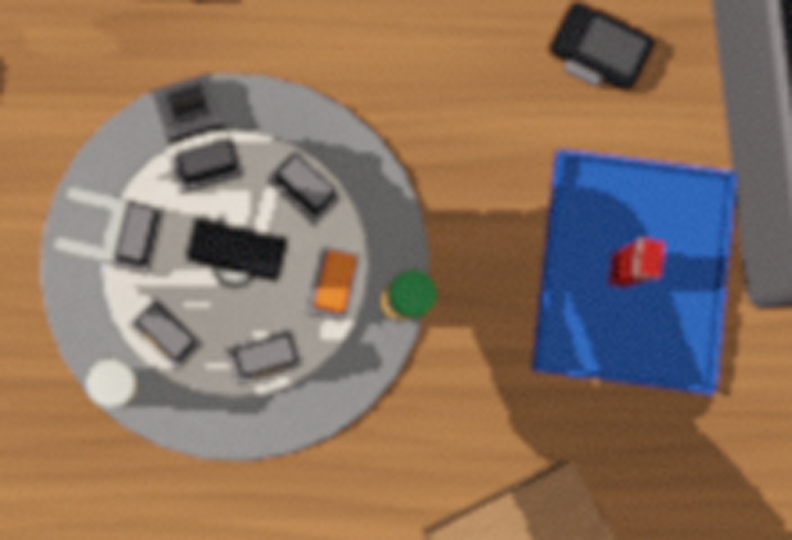

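The bar is at 76.6° and 77.1° is expected. The orange pack's bearing agrees within 0.7° of the notch. The key stands in the tray at (437,222), the bystanders I can see are in place, and the arm is clear.

```bash
python3 -c "
from workcell import r
print(r.sign_off())"
```

```text
the job is handed in; nothing more can be done
None
```

The red key is in the blue tray, and the carousel has been turned one notch so the orange pack stands at the green-capped post. I handed the job in at about 18.6 s. The sign-off gives no verdict.

- **Key:** I pulled it up out of the slot and stood it in the tray, about 15 mm from the centre. The last picture shows it standing free near the middle, with no finger near it.
- **Carousel:** I pinched the bar handle and turned it 60° counter-clockwise, then let go. The bar handle measured 0.5° and the orange pack's bearing 0.7° from the notch, well inside the allowed 4.6°.
- **Bystanders:** Compared by eye with the first picture, the radio, microphone and cardboard box had not moved. In the last top view the arm partly covered the mug, log book and stapler. An earlier picture showed those three in place, and the arm only passed high above them after that.
- **Forces:** The largest contact force I read was about 7 N, with no unexpected contact. The measured tool position wandered 2–4 mm during moves, so I corrected it before gripping the key.

No check failed.

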